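# Lock the yellow plinth with the T-key

## Task

Take the red-handled T-key from its wooden stand, lower it down the shaft of the yellow-ringed plinth until its socket sits fully over the square stem at the bottom, and turn the stem with it clockwise, seen from above, to its stop. Then let go, leaving the key standing in the shaft; leave the blue plinth's lock alone.

Things in the scene. Friction and masses are not known exactly. Their poses are not given: they have to be found in the camera images.
- t_key: Steel T-key, 194 mm tall (all in mm), 0.5 kg, upright in a fixed wooden stand (64 square, 50 tall). Origin: centre of the foot's underside; z up the shank (16 thick). Foot: 45 square, open below with a 35 square hole 38 deep, sides along x and y. Handle: red bar 110 long along x, 18 wide, 18 high, its centre 185 above the origin; grip it across its middle from above.
- yellow_stem (a point): Foot of the brass stem, centred on the shaft's floor 25 mm above the slab; z up, x, y along the stem's sides, turns with it. Stem: 28 square, 22 tall, plus a 14 cone on top. The key fits in any quarter-turn, 3.5 play all round, 17 deg play either way; its rim rests on the floor. Fixed cement plinth 150 square, 140 tall, yellow 2 thick ring on top; shaft 80 square, 115 deep.
- yellow_lock (a joint): Turn of the yellow plinth's stem in rad, growing clockwise from above: starts at 0 to 0.15, hard stop (locked) at 1.05, 60 deg. Friction 0.08 Nm; stays where left. At 0 the stem is square to the plinth. A yellow arm at the plinth's foot, on the side away from the robot, turns with it and at the stop points to the steel keeper block.
- blue_lock (a joint): The same kind of stem in the like plinth with a blue ring and blue arm; it is at 0 and must stay there.
Things that resemble listed ones, but are neither listed nor needed, are in the scene too. What is shaped like the t_key but turquoise is not meant.

How it is judged (in metres and radians):
On the way, in this order (a step that is already met when the one before it is completed fails the run):
1. the key's socket sits down over the yellow plinth's stem, which is not yet turned (horizontal distance between t_key and yellow_stem below 0.012 m and z of t_key in the frame of yellow_stem below 0.012 m and value of joint yellow_lock below 0.5 rad), for 0.2 s.
2. the stem is turned to its stop with the key on it (horizontal distance between t_key and yellow_stem below 0.012 m and z of t_key in the frame of yellow_stem below 0.015 m and value of joint yellow_lock above 0.87 rad), for 0.2 s.
At the end, for the whole second after the job is handed in: Yellow stem turned clockwise to within 10 degrees of its stop (above 0.87 rad); the key at rest in the shaft, within 11 degrees of upright, its foot within 12 mm of the stem's axis and under 15 mm above the shaft floor; the blue stem still below 0.15 rad (all of step 2 and angle between t_key's own z axis and vertical below 0.2 rad and linear speed of t_key below 0.02 m/s and value of joint blue_lock below 0.15 rad); the robot touches nothing.
It fails at once if the blue plinth's lock is turned (value of joint blue_lock above 0.15 rad).
It also fails if it takes over 50 s, if anything falls off the work surface, if the arm or the gripper's body presses on something with over 40 N, if the wrist force passes 120 N, or if a joint passes its speed limit or range.

## Robot

A 6-joint arm with a two-finger parallel gripper is mounted at the origin on the work surface. World frame = base frame: x ahead of the robot, y to its left, z up, the work surface at z = 0. Lengths are in m, angles in degrees, forces in N, time in s.
With the tool pointing down it reaches from about 0.25 to 0.8 m from the base axis. Payload 3.9 kg.
Tool frame: the origin (TCP) lies midway between the tips of the shut fingers; the grasp point (between the pads) lies 19 mm behind it; x points along the fingers, z is the direction in which the jaws open and shut, and the axes are right-handed (so a half turn about x gives the same grasp; the last joint's range is limited). The gripper opens to 85 mm and grips with 20 to 120 N. Pads are 22 mm wide; open, the fingers measure 114 mm over their backs; the gripper's body (76 mm by 85 mm) begins 54 mm behind the grasp point. The pads swing forward as they close: fully open they stand 13 mm farther back than shut.
Start: joints at [64.859, 14.897, -7.913, 67.191, 0, 90], TCP at [0.223, 0.475, 0.231] pointing down, gripper open.
Joint ranges: [-159.42, 159.42], [-47.68, 98.78], [-73.54, 78.23], [-108.79, 121.32], [-90, 84.71], [-180, 180]. Speed limits (degrees/s): [147.25, 147.25, 180, 180, 180, 180].

## Interface

Orientations are given as [roll, pitch, yaw] about the fixed x, y, z axes, in that order (R = Rz(yaw) Ry(pitch) Rx(roll)).
In Python, from bench import * gives the robot as it stands. Calls block until the motion is done:
- goto(position, orientation): joint-space move of the TCP to a pose.
- move_l(position, orientation=None, velocity=0.15): straight line of the TCP; orientation=None keeps the orientation; velocity is the mean speed in m/s.
- goto_joints(angles): joint-space move.
- grip(opening, force=None): opening from 0.0 (shut) to 1.0 (fully open); force is the grip in N (None keeps the last); returns when the fingers have stopped.
- dwell(seconds).
- ik(position, orientation): joint angles nearest the present ones, or None.
- capture(name): name is "scene" or "side" or "wrist"; returns a dict with "frame" (384x512x3 uint8, red, green, blue), "range_z" (384x512 float32, m along the optical axis (not along the pixel's ray), 0 where there is no reading), "fx", "fy", "cx", "cy" (pixels), "rvec" (rotation vector, rad) and "tvec" (3), from world to camera coordinates, as OpenCV has them. Camera axes: x right, y down, z forward; pixel columns grow to the right and rows downward; lengths in m; the calibration is good to about 2 mm. A picture is of the moment at which its call begins.
A pose or a line that the arm cannot do raises IKError and nothing moves.
- sign_off(): hands the job in, once; it reports no verdict.
Readings, each from a call of its own:
- current_time_s(): time.
- current_joints(): joint angles.
- current_qvel(): joint speeds.
- current_joint_torque(): joint torques, N m.
- current_ee_pos(): TCP position.
- current_tool_rot(): TCP orientation.
- current_contact_force(): force on the tool from outside, world axes, zero at the start.
- current_torque(): the same for the moment, N m.
- current_width(): opening from 0.0 (shut) to 1.0 (fully open).
Only numpy, scipy, OpenCV 4.12 (cv2) and the standard library are available. Lean on these libraries where they do the work, as an engineer would, in place of code of your own. Each camera call takes 0.05 s, during which the arm holds its last target.

## Working session

There is one attempt and no reset: what is moved stays moved. The work goes in short steps, each a Python script; the robot and the scene stay as the last script left them, time stands still between calls to the robot, and variables do not carry over. Pictures are saved under pics/ and viewed, and the job is handed in when it is done.

```bash
mkdir -p pics
cat > h.py <<'E'
from bench import *
import numpy as np, cv2
def save(c,n,crop=None,s=1):
    im=c["frame"][...,::-1]
    if crop: x0,y0,x1,y1=crop; im=im[y0:y1,x0:x1]
    cv2.imwrite("pics/"+n,cv2.resize(im,None,fx=s,fy=s,interpolation=cv2.INTER_CUBIC))
def pts(c):
    z=c["range_z"]; v,u=np.indices(z.shape)
    P=np.stack([(u-c["cx"])/c["fx"]*z,(v-c["cy"])/c["fy"]*z,z],-1)
    R=cv2.Rodrigues(np.array(c["rvec"],float))[0]
    W=(P-np.array(c["tvec"]).ravel())@R
    W[z==0]=np.nan
    return W
E
python3 - <<'E'
from h import *
for n in("scene","side","wrist"):
    c=capture(n); save(c,n+"0.png",s=1.5)
    np.savez("%s0.npz"%n,**c)
    R=cv2.Rodrigues(np.array(c["rvec"],float))[0]; print(n,-R.T@np.array(c["tvec"]).ravel(),c["fx"])
print(current_time_s(),current_tool_rot(),current_width())
E
```

```text
scene [ 0.92699835 -0.28464631  0.50883921] 346.50875577167324
side [ 0.47612368 -0.65736979  0.78852439] 414.2095694455
wrist [0.14993906 0.50958006 0.37219395] 288.064466607896
0.15 [ 179.57340425   89.91021104 -115.56535796] 0.9963011692964296
```

View pics/scene0.png

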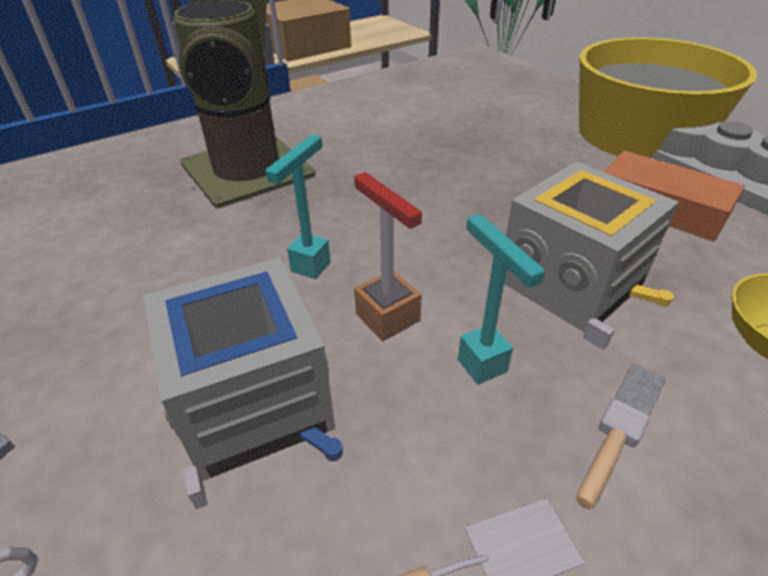

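View pics/side0.png

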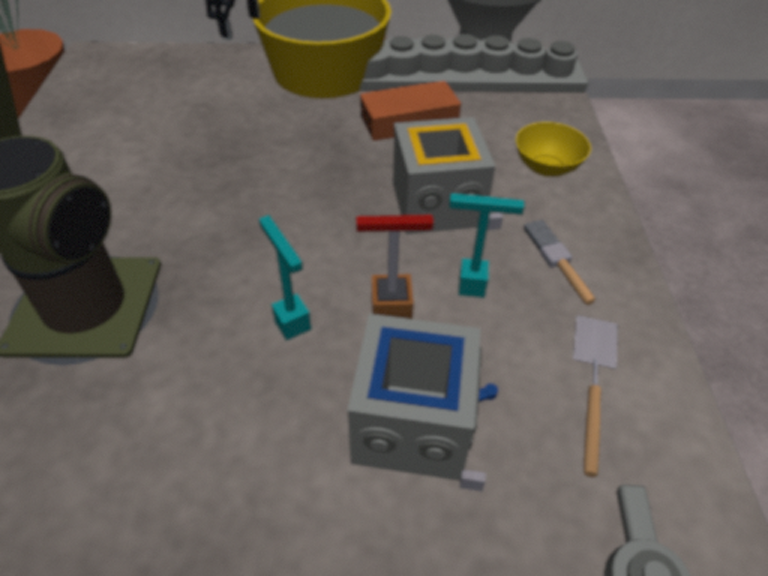

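View pics/wrist0.png

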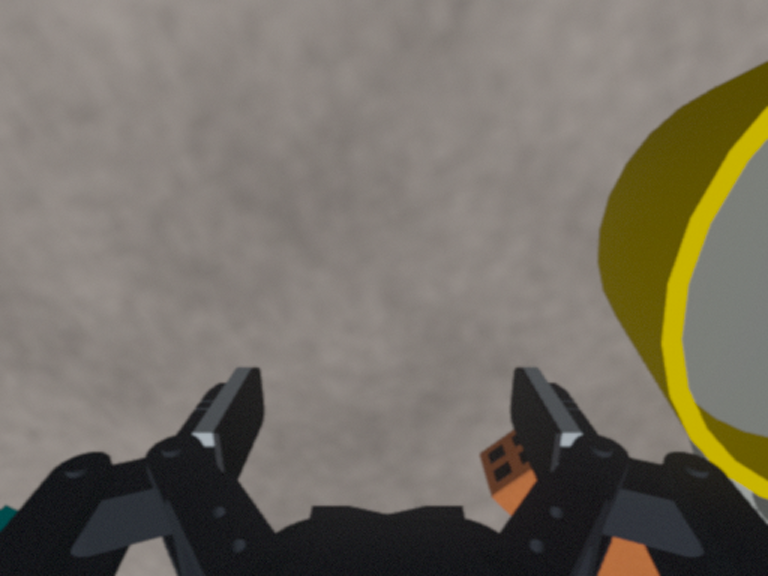

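The scene view (768x576) has three T-shapes. One is red-handled at (388,200), in a wooden stand at (388,305). The other two are turquoise, at (295,160) and (505,250). The red one is the one meant. The two plinths are yellow-ringed at (595,200), the target, and blue-ringed at (230,320). The yellow bucket and bowl are only look-alikes by colour. Next I'll confirm in a crop and measure.

Run:
```python
from h import *
ims=[]
for n in("scene","side"):
    c=dict(np.load(n+"0.npz")); W=pts(c); hsv=cv2.cvtColor(c["frame"],cv2.COLOR_RGB2HSV)
    H,S,V=[hsv[...,i].astype(int) for i in range(3)]
    red=((H<6)|(H>174))&(S>150)&(V>70)&(W[...,2]>.12)
    yel=(H>18)&(H<32)&(S>120)&(V>120)&(abs(W[...,2]-.14)<.02)
    yarm=(H>18)&(H<32)&(S>120)&(V>120)&(W[...,2]<.05)
    blu=(H>105)&(H<125)&(S>120)&(abs(W[...,2]-.14)<.02)
    print(n)
    for nm,m in(("red",red),("yel",yel),("blue",blu),("yarm",yarm)):
        k,lab,st,ce=cv2.connectedComponentsWithStats(m.astype(np.uint8))
        for i in range(1,k):
            if st[i,4]<25: continue
            P=W[lab==i]; top=P[P[:,2]>np.nanpercentile(P[:,2],50)-.006] if nm!="yarm" else P
            r=cv2.minAreaRect((top[:,:2]*1000).astype(np.float32))
            print(nm,st[i],"z",np.nanpercentile(P[:,2],[5,50,95]).round(4),"rect",np.round(r[0],1),np.round(r[1],1),round(r[2],1))
c=dict(np.load("scene0.npz"));save(c,"crop1.png",(160,90,480,250),2.5)
c=dict(np.load("side0.npz"));save(c,"crop2.png",(220,60,370,230),3.4)
```

```text
scene
red [237 115  43  32 399] z [0.1924 0.1995 0.2006] rect [506.4  -4.6] [107.4  16. ] 2.6
yel [ 387   25  117   38 1592] z [0.1225 0.1418 0.1506] rect [351.7 759.5] [314.9 316.7] 37.3
yel [357 114  80  43 886] z [0.1405 0.1417 0.1428] rect [594.5 260.1] [112.  112.4] 8.2
blue [  0   0  17  11 152] z [0.1222 0.1375 0.1546] rect [-1023.5  -260.3] [18.8 60. ] 1.7
blue [ 21   0  27   7 141] z [0.1217 0.1319 0.1444] rect [-1021.8  -156.3] [96.1 16.8] 87.3
blue [ 111  181   86   69 1666] z [0.1406 0.1417 0.1428] rect [ 531.3 -213.4] [107.8 111.2] 80.8
yarm [491 188  21  36 509] z [0.0063 0.0262 0.0472] rect [781.3 393.1] [51.1 51.1] 24.2
yarm [421 190  28  14 226] z [0.0111 0.0192 0.0216] rect [688.2 314.8] [46.  34.7] 8.9
side
red [238 143  51  11 468] z [0.188  0.1977 0.2005] rect [503.3  -5.2] [106.8  19.8] 2.8
yel [169   0  92  30 254] z [0.1467 0.1492 0.1514] rect [377.  685.5] [318.6 165. ] 20.3
yel [272  82  48  28 520] z [0.1382 0.1408 0.1429] rect [594.8 259.9] [111.3 115.2] 7.9
blue [ 246  219   63   54 1208] z [0.1391 0.1411 0.143 ] rect [ 528.8 -214.6] [109.6 106.9] 80.9
yarm [345  84  44  26 804] z [0.0038 0.0241 0.0474] rect [836.2 410.1] [ 78.4 130.8] 72.9
```

View pics/crop1.png

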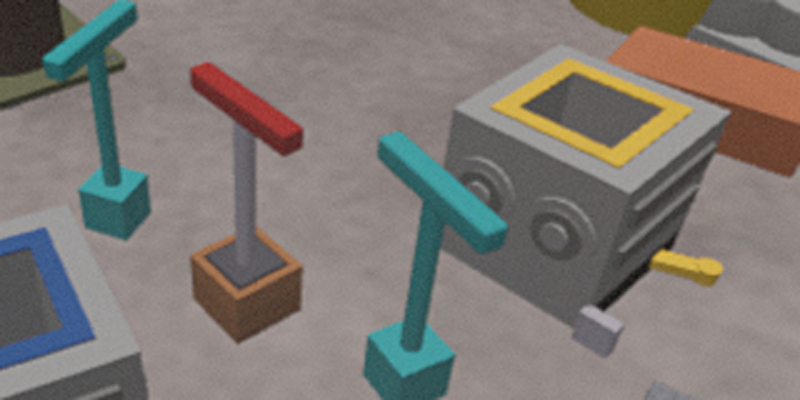

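View pics/crop2.png

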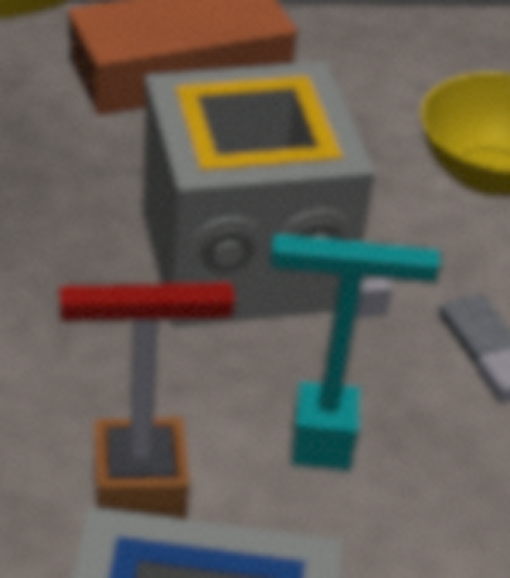

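The crops confirm it: a red handle on a grey shank in the wooden stand, and the yellow-ringed plinth with its yellow arm. Next I'll look down the shaft with the wrist camera to get the stem angle.

```bash
cat >> h.py <<'E'
from scipy.spatial.transform import Rotation as Ro
def O(psi): return [0,90,psi]   # tool down, jaw axis at yaw psi
def Rm(o): return Ro.from_euler("xyz",o,degrees=True).as_matrix()
E
python3 - <<'E'
from h import *
c=dict(np.load("wrist0.npz")); R=cv2.Rodrigues(c["rvec"])[0]; C=-R.T@c["tvec"].ravel()
T=Rm(current_tool_rot()); off=T.T@(C-np.array(current_ee_pos())); ax=T.T@R.T@[0,0,1]
print("cam off tool",off,"axis",ax, "jaw yaw",np.degrees(np.arctan2(T[1,2],T[0,2])))
for psi in(92.7,-87.3):
    for nm,p in(("grasp",[.505,-.005,.172]),("lift",[.505,-.005,.4]),("over",[.5946,.260,.4])):
        for d in((0,) if nm!="over" else (0,-40,-80)):
            q=ik(p,O(psi+d)); print(psi,nm,d,None if q is None else np.round(q,0))
# shaft view: camera above the plinth centre
for psi in(92.7,-87.3,0,180):
    p=np.array([.5946,.260,0])-Rm(O(psi))@off; 
    for z in (.33,.38):
        p[2]=z; q=ik(list(p),O(psi)); print(psi,p.round(3),None if q is None else np.round(q,0))
E
```

```text
cam off tool [-0.14155753  0.08074585  0.0003244 ] axis [ 0.94895686 -0.31540381 -0.00114763] jaw yaw 64.86123831677835
92.7 grasp 0 [ -1.  15. -17.  58.   0.  -3.]
92.7 lift 0 [-1. 12. 13. 91.  0. -3.]
92.7 over 0 [ 24.  30.  40. 101.   0.  21.]
92.7 over -40 [ 24.  30.  40. 101.   0.  61.]
92.7 over -80 [ 24.  30.  40. 101.   0. 101.]
-87.3 grasp 0 [ -1.  15. -17.  58.   0. 177.]
-87.3 lift 0 [ -1.  12.  13.  91.   0. 177.]
-87.3 over 0 [  24.   30.   40.  101.    0. -159.]
-87.3 over -40 [  24.   30.   40.  101.    0. -119.]
-87.3 over -80 [ 24.  30.  40. 101.   0. -79.]
92.7 [0.675 0.263 0.33 ] [21. 38. 45. 97.  0. 19.]
92.7 [0.675 0.263 0.38 ] [ 21.  42.  60. 109.   0.  19.]
-87.3 [0.514 0.257 0.33 ] [  27.   19.   12.   84.    0. -156.]
-87.3 [0.514 0.257 0.38 ] [  27.   20.   21.   91.    0. -156.]
0 [0.594 0.179 0.33 ] [ 17.  24.  20.  86.   0. 107.]
0 [0.594 0.179 0.38 ] [ 17.  25.  29.  94.   0. 107.]
180 [0.595 0.341 0.33 ] [ 30.  32.  34.  92.   0. -60.]
180 [0.595 0.341 0.38 ] [ 30.  34.  45. 101.   0. -60.]
```

Run:
```python
from h import *
move_l([.223,.475,.34],velocity=.3)
goto([.594,.179,.35],O(0))
c=capture("wrist"); np.savez("w1.npz",**c); save(c,"w1.png",s=1.5)
print(current_time_s(),current_ee_pos())
```

```text
2.4417 [0.59339279 0.18019141 0.35011738]
```

View pics/w1.png

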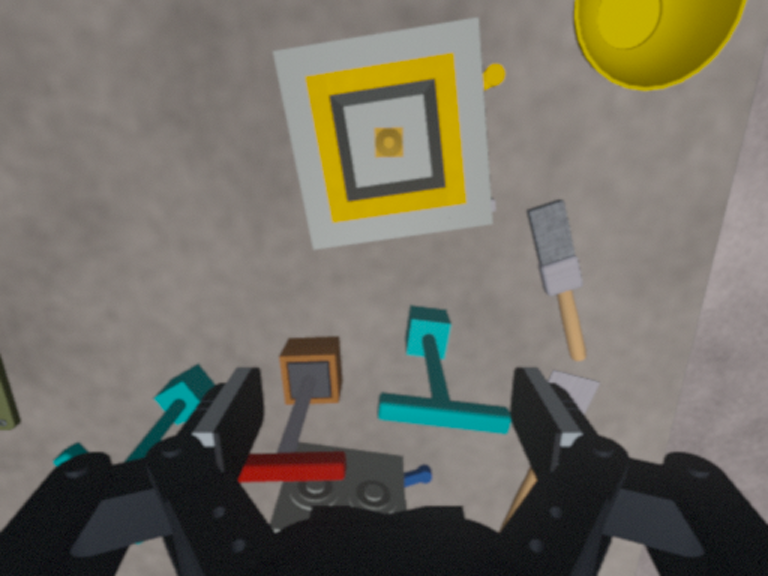

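The wrist view shows the brass stem at (389,142), centred in the yellow-ringed shaft and nearly square to the image, with the yellow arm at (495,75). The red key's handle is partly visible at (290,467).

Run:
```python
from h import *
c=dict(np.load("w1.npz")); W=pts(c); hsv=cv2.cvtColor(c["frame"],cv2.COLOR_RGB2HSV); H,S,V=[hsv[...,i].astype(int) for i in range(3)]
R=cv2.Rodrigues(c["rvec"])[0]; C=-R.T@c["tvec"].ravel()
def ray(px,z):
    d=R.T@np.array([(px[0]-c["cx"])/c["fx"],(px[1]-c["cy"])/c["fy"],1]); return (C+d*(z-C[2])/d[2])[:2]*1000
yel=(H>12)&(H<34)&(S>85)
r=np.hypot(W[...,0]-.5946,W[...,1]-.260)
for nm,m,z in(("stem",yel&(r<.03),.047),("ring",yel&(abs(W[...,2]-.142)<.006)&(r<.1),.142),("floor",(r<.06)&(abs(W[...,2]-.025)<.008)&~yel,.025)):
    P=W[m]; v,u=np.nonzero(m); q=np.array([ray((a,b),z) for a,b in zip(u,v)],np.float32)
    rr=cv2.minAreaRect(q); print(nm,m.sum(),np.nanpercentile(P[:,2],[5,50,95]).round(4),np.round(rr[0],1),np.round(rr[1],1),round(rr[2],1),q.mean(0).round(1))
arm=yel&(W[...,2]<.06)&(r>.07)&(r<.16)
print("arm",(np.nanmean(W[arm],0)*1000).round(1),arm.sum())
turq=(H>80)&(H<98)&(S>120)
k,lab,st,ce=cv2.connectedComponentsWithStats(turq.astype(np.uint8))
c2=dict(np.load("scene0.npz")); W2=pts(c2); h2=cv2.cvtColor(c2["frame"],cv2.COLOR_RGB2HSV)
t=(h2[...,0]>80)&(h2[...,0]<98)&(h2[...,1]>120)
k,lab,st,ce=cv2.connectedComponentsWithStats(t.astype(np.uint8))
for i in range(1,k):
    if st[i,4]>80: P=W2[lab==i]; T=P[P[:,2]>.17]; print("turq",st[i],(np.nanmin(T,0)*1000).round(0),(np.nanmax(T,0)*1000).round(0)) if len(T) else 0
# key shank & foot
for n in("scene0","side0"):
    c3=dict(np.load(n+".npz"));W3=pts(c3)
    s=(np.hypot(W3[...,0]-.505,W3[...,1]+.005)<.02)
    for lo,hi in((.06,.1),(.1,.14),(.14,.17)):
        m=s&(W3[...,2]>lo)&(W3[...,2]<hi); print(n,lo,m.sum(),(np.nanmean(W3[m],0)*1000).round(1))
```

```text
stem 368 [0.0452 0.0504 0.0603] [595.2 259.8] [26.6 26.5] 0.1 [594.9 259.8]
ring 4717 [0.1394 0.141  0.1423] [594.9 259.9] [110.1 110.1] 8.4 [595.2 264.3]
floor 2551 [0.0227 0.0241 0.0259] [594.6 259.8] [81.4 81.4] 8.3 [594.5 261.1]
arm [698.9 322.7  18. ] 213
turq [ 177   90   41   95 1098] [315. -89. 171.] [381.   9. 195.]
turq [ 306  143   57  112 1675] [589.  31. 170.] [698.  59. 195.]
scene0 0.06 137 [509.4  -5.8  80.9]
scene0 0.1 155 [509.5  -5.8 120.2]
scene0 0.14 126 [509.8  -5.7 155.1]
side0 0.06 85 [501.3  -9.9  80.3]
side0 0.1 87 [501.1  -9.7 120.7]
side0 0.14 69 [501.7 -10.2 155. ]
```

Run:
```python
from h import *
grip(1.0,60)
goto([.5045,-.0045,.30],O(92.7))
move_l([.5045,-.0045,.1725],velocity=.15)
grip(0.0,60)
print("w",current_width(),current_contact_force(),current_time_s())
move_l([.5045,-.0045,.40],velocity=.15)
dwell(.3)
print("w",current_width(),current_contact_force(),current_torque(),current_time_s(),current_ee_pos())
for n in("scene","side","wrist"):
    c=capture(n); np.savez(n+"2.npz",**c); save(c,n+"2.png",s=1.5)
```

```text
w 0.20183316257237252 [-0.15220419  0.34366469  2.15144711] 5.9583
w 0.20039851077025864 [-2.59954083e-01 -1.30504490e-03 -4.93819826e+00] [ 0.06434162 -0.00121557  0.02665734] 7.925 [ 0.50438719 -0.00448973  0.39976539]
```

View pics/scene2.png

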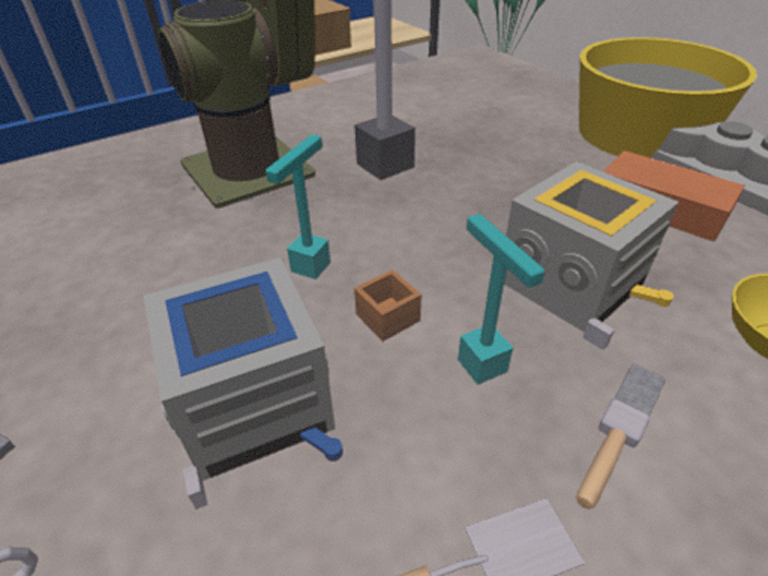

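View pics/side2.png

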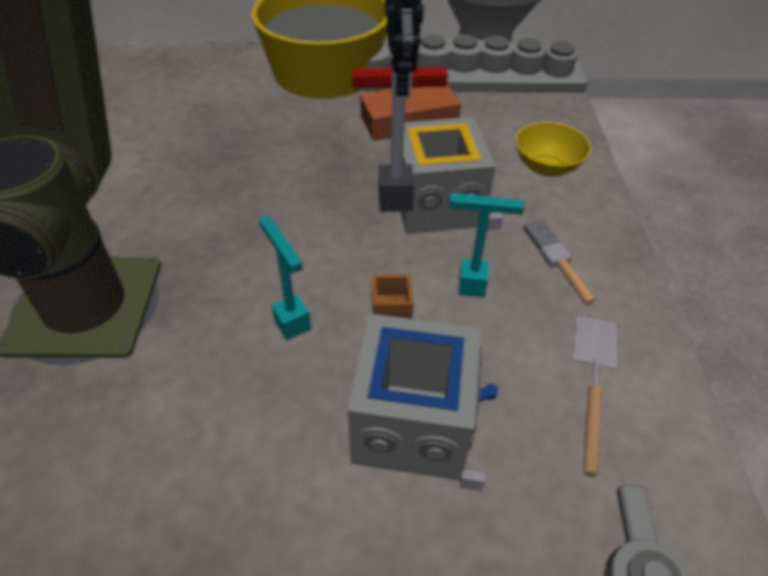

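The key is held upright and the stand is empty: the foot is at (385,150) in scene and (396,188) in side. Next I'll measure the foot's offset from the tool axis, using the merged point clouds.

```bash
cat >> h.py <<'E'
def foot(names,ctr,yaw,zlo,zhi,pre=None):
    """merged cloud of the key foot in key-yaw axes, relative to ctr (mm)"""
    Q=[]
    for n in names:
        c=capture(n) if pre is None else dict(np.load(n+pre+".npz")); W=pts(c)
        m=(np.hypot(W[...,0]-ctr[0],W[...,1]-ctr[1])<.045)&(W[...,2]>zlo)&(W[...,2]<zhi)
        m=cv2.erode(m.astype(np.uint8),np.ones((3,3)))>0
        P=W[m]-np.array([*ctr,0]); a=np.radians(yaw)
        q=np.c_[P[:,0]*np.cos(a)+P[:,1]*np.sin(a),-P[:,0]*np.sin(a)+P[:,1]*np.cos(a),P[:,2]]*1000
        print(n,len(q),"x",np.percentile(q[:,0],[2,10,50,90,98]).round(1),"y",np.percentile(q[:,1],[2,10,50,90,98]).round(1),"z",np.percentile(q[:,2],[1,99]).round(1)); Q.append(q)
    return Q
E
python3 - <<'E'
from h import *
Q=foot(("scene","side"),(.5044,-.0045),2.7,.215,.3,"2")
for q in Q:
    f=q[(q[:,2]>236)&(q[:,2]<262)]
    hx,e=np.histogram(f[:,0],np.arange(-30,31,2)); hy,_=np.histogram(f[:,1],np.arange(-30,31,2)); print(hx,hy)
    # shank
for n in("scene","side"):
    c=dict(np.load(n+"2.npz"));W=pts(c)
    s=(np.hypot(W[...,0]-.505,W[...,1]+.005)<.02)
    for lo,hi in((.28,.31),(.31,.34),(.34,.37)):
        m=s&(W[...,2]>lo)&(W[...,2]<hi); print(n,lo,m.sum(),(np.nanmean(W[m],0)*1000).round(1))
    h=cv2.cvtColor(c["frame"],cv2.COLOR_RGB2HSV); m=((h[...,0]<6)|(h[...,0]>174))&(h[...,1]>150)&(W[...,2]>.35)&(W[...,2]<.45)&(W[...,0]>.4)
    if m.sum(): P=W[m]*1000; print("red",m.sum(),P.min(0).round(1),P.max(0).round(1))
E
```

```text
scene 1224 x [-17.6  -8.1  18.2  22.6  23.2] y [-22.2 -21.5  -7.5  14.3  19.6] z [235.9 295.3]
side 594 x [-24.  -20.2  -3.9  13.5  16.8] y [-24.  -23.2 -20.9   4.5  16.2] z [236.  294.3]
[  0   0   0   0   0   7  11  11   7   4   7   8   8  11   9  10  11  10
  16   7  13   9   8  10   9 146 181   1   0   0] [  0   0   0  18 196  10  14  11  18  14  15  14  13  13  14  15  17  14
  14  16  15  16  17  13  14  13   0   0   0   0]
[ 0  0  6  8  8 12 10  8 11 10  8 12  9  6  7  8  8 12 10  8 10 10  9  6
  0  0  0  0  0  0] [  0   0   7 102  84   3   0   0   0   0   0   0   0   0   0   0   0   0
   0   0   0   0   0   0   0   0   0   0   0   0]
scene 0.28 210 [509.2  -7.1 295.3]
scene 0.31 233 [509.5  -7.  325.3]
scene 0.34 272 [509.1  -7.  355.2]
side 0.28 100 [501.4 -10.8 295.3]
side 0.31 118 [501.3 -10.5 325.5]
side 0.34 112 [501.8 -11.  355.7]
red 576 [449.5 -45.  410.2] [556.1   3.1 447.9]
```

Run:
```python
from h import *
move_l([.5965,.2598,.40],O(90),velocity=.2)
move_l([.5965,.2598,.34],velocity=.15)
dwell(.2)
print(current_ee_pos(),current_tool_rot(),current_time_s(),current_contact_force())
for n in("scene","side","wrist"):
    c=capture(n); np.savez(n+"3.npz",**c); save(c,n+"3.png",s=1.5)
Q=foot(("scene","side"),(.595,.2598),0,.165,.24,"3")
for q in Q:
    f=q[(q[:,2]>176)&(q[:,2]<202)]
    hx,e=np.histogram(f[:,0],np.arange(-30,31,2)); hy,_=np.histogram(f[:,1],np.arange(-30,31,2)); print(hx,hy)
```

```text
[0.59712248 0.25992774 0.34158656] [-66.78858519  89.83667223  23.20183509] 10.375 [-0.1570953  -0.36759018 -4.94646457]
scene 960 x [-16.3 -10.1  11.6  24.9  25.5] y [-22.4 -21.6 -17.    9.   17.4] z [178.2 235.9]
side 380 x [-22.7 -19.1  -2.9  14.8  18.4] y [-24.6 -23.5 -20.5  -0.3  12.4] z [176.7 231.5]
[  0   0   0   0   0   0  11   9   5  12   9  12  11  13   9   9   9  11
  16  13  16  10  14  10  16  14  18 142   2   0] [  0   0   0  24 187  43   9   6   5  12   5   8   8   7   6   9   9   6
   6  10   5   8   8   4   5   1   0   0   0   0]
[ 0  0  0  3  5  9  6  7  6  7  8  7  7  6  7  8  7  4  8  7  6  6 10  7
  3  0  0  0  0  0] [ 0  0 13 63 48 20  0  0  0  0  0  0  0  0  0  0  0  0  0  0  0  0  0  0
  0  0  0  0  0  0]
```

View pics/scene3.png

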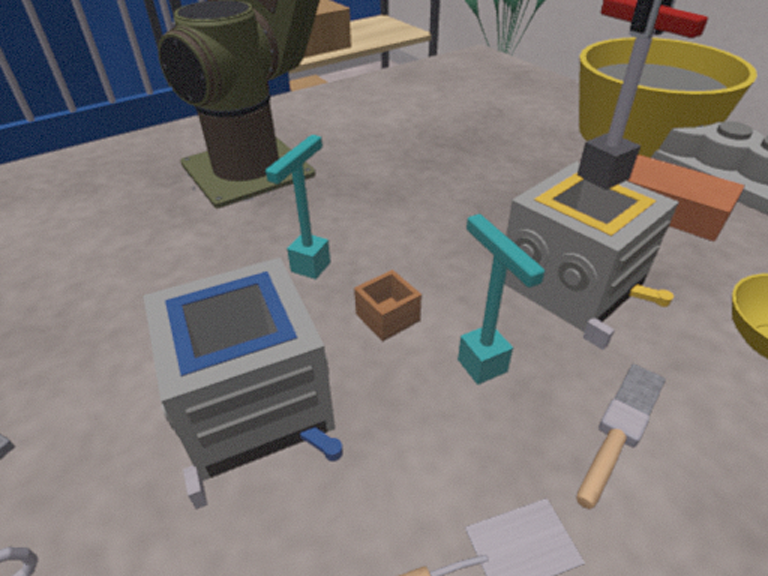

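View pics/wrist3.png

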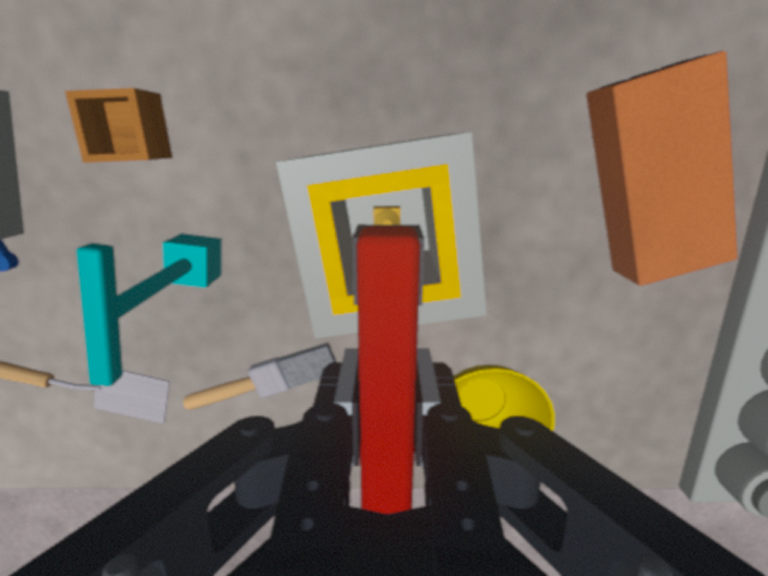

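The wrist view shows the foot hanging over the opening, with the stem at (387,215) just behind it and aligned in yaw. Scene and side disagree by ±2.3 mm in x, with a mean near 0, which is inside the play. I'll lower it while watching the force.

Run:
```python
from h import *
P=[.5962,.2597]
move_l([*P,.245],velocity=.12)
dwell(.1); f0=np.array(current_contact_force()); print(f0.round(2),np.round(current_ee_pos(),4))
z=.245
while z>.186:
    z-=.004
    move_l([*P,z],velocity=.06)
    f=np.array(current_contact_force())-f0
    print(round(z,4),np.round(current_ee_pos(),4),f.round(1),np.round(current_torque(),2))
    if f[2]>8 or np.hypot(*f[:2])>12: break
print(current_time_s())
Q=foot(("scene","side"),(.595,.2598),0,.146,.19)
for n in("scene","wrist"): c=capture(n); save(c,n+"4.png",s=1.5)
```

```text
[-0.06 -0.14 -4.29] [0.5969 0.26   0.2463]
0.241 [0.5961 0.2597 0.2409] [ 0.1  0.5 -0.6] [-0.07 -0.04  0.01]
0.237 [0.5959 0.2596 0.2365] [-0.5  0.4  0. ] [-0.03  0.04  0.03]
0.233 [0.5959 0.2596 0.2325] [-0.7  0.5 -0.5] [ 0.01  0.02 -0.04]
0.229 [0.5959 0.2596 0.2286] [ 0.6  0.9 -0.3] [-0.01 -0.03 -0.  ]
0.225 [0.5959 0.2596 0.2246] [ 0.6 -0.1 -0.9] [-0.03 -0.01 -0.02]
0.221 [0.596  0.2596 0.2206] [ 0.  -0.6 -1.2] [-0.03 -0.06  0.02]
0.217 [0.5959 0.2596 0.2166] [-0.3 -0.4 -0.7] [ 0.04 -0.02  0.03]
0.213 [0.5959 0.2596 0.2126] [-0.8 -0.4 -0.1] [-0.01 -0.02 -0.03]
0.209 [0.5959 0.2596 0.2086] [ 1.  -0.2 -0.2] [ 0.06 -0.01  0.03]
0.205 [0.5959 0.2596 0.2046] [-0.2 -0.7 -1.1] [-0.04 -0.05  0.07]
0.201 [0.5959 0.2596 0.2006] [-0.5 -0.5 -1. ] [-0.02 -0.04 -0.03]
0.197 [0.5959 0.2596 0.1966] [-0.4  0.4 -1.4] [ 0.02 -0.02  0.03]
0.193 [0.5959 0.2596 0.1926] [-0.4  0.6 -1.3] [-0.04  0.05  0.  ]
0.189 [0.5969 0.2602 0.1918] [-2.  -0.   9.4] [-0.25  0.63 -0.01]
15.0667
scene 112 x [-0.4  1.2  5.6  8.8  9.4] y [-7.9 -7.4 -5.5 -1.9 -1.1] z [148.8 183.9]
side 38 x [-6.8 -5.9 -2.3  1.5  2.4] y [-10.3  -9.9  -7.1  -5.2  -4. ] z [152.2 181.6]
```

View pics/scene4.png

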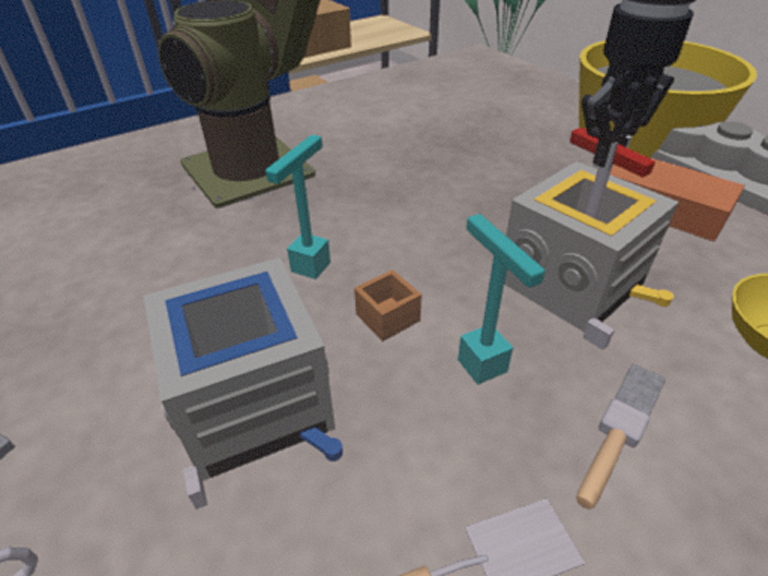

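View pics/wrist4.png

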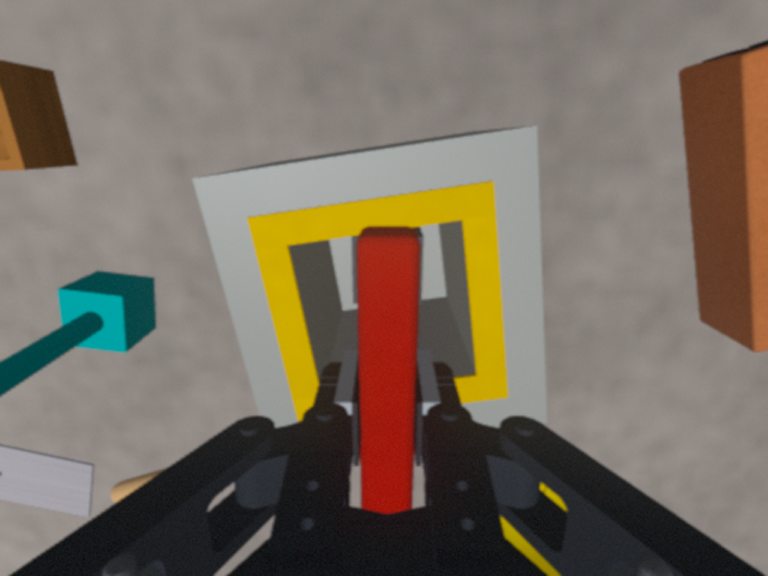

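Contact came at TCP z 0.1918. I expected the floor at 0.1915, and there was no lateral load, so the socket is seated. Now I'll turn clockwise in small steps, watching the moment about z.

Run:
```python
from h import *
S=np.array([.5949,.2598]); z=.1915
def tgt(k): a=np.radians(k); return [*(S+.0012*np.array([np.cos(a),np.sin(a)])),z],O(90+k)
goto(*tgt(0)); dwell(.3)
print(current_time_s(),np.round(current_contact_force(),1),np.round(current_torque(),2))
k=0
while k>-78:
    k-=4
    goto(*tgt(k))
    t=np.array(current_torque()); f=np.array(current_contact_force())
    T=Rm(current_tool_rot())
    print(k,round(np.degrees(np.arctan2(T[1,2],T[0,2]))-90,1),t.round(2),f.round(1),round(current_time_s(),2))
    if abs(t[2])>.5 or np.linalg.norm(f)>30: break
for n in("scene","wrist"): c=capture(n); save(c,n+"5.png",s=1.5)
c=capture("scene"); save(c,"arm5.png",(330,110,490,240),4)
```

```text
15.8167 [0.6 0.6 1.1] [0.07 0.1  0.03]
-4 -3.9 [-0.28 -0.18 -0.01] [1.1 0.1 2. ] 16.07
-8 -7.9 [-0.43 -0.06 -0.04] [ 0.2 -0.9  3.2] 16.32
-12 -11.8 [-0.39  0.   -0.08] [-0.1 -0.9  3. ] 16.57
-16 -15.8 [-0.37  0.01 -0.08] [ 0.3 -0.8  3.5] 16.82
-20 -19.8 [-0.39  0.02 -0.12] [ 0.7 -0.9  4.6] 17.07
-24 -23.8 [-0.33  0.04 -0.13] [ 0.  -0.7  4.6] 17.32
-28 -27.8 [-0.37  0.03 -0.07] [ 0.9 -0.2  6.3] 17.57
-32 -31.8 [-0.41  0.06 -0.09] [ 0.2 -0.9  6.2] 17.82
-36 -35.8 [-0.33  0.06 -0.07] [ 1.2 -0.7  5.4] 18.07
-40 -39.8 [-0.34  0.1  -0.12] [-0.2 -1.5  5.4] 18.32
-44 -43.8 [-0.37  0.09 -0.14] [ 0.4 -1.6  4.6] 18.57
-48 -47.8 [-0.32  0.08 -0.08] [-0.  -0.9  5.3] 18.82
-52 -51.8 [-0.3   0.14 -0.09] [ 0.1 -0.4  6.7] 19.07
-56 -55.8 [-0.37  0.2  -0.08] [ 0.5 -0.9  5.1] 19.32
-60 -59.8 [-0.38  0.16 -0.13] [ 0.1 -0.9  5.3] 19.57
-64 -63.8 [-0.4   0.22 -0.09] [ 0.4 -2.1  5. ] 19.82
-68 -67.8 [-0.39  0.25 -0.12] [ 0.6 -1.5  5.6] 20.07
-72 -71.7 [-0.36  0.16  0.41] [-0.4 -0.8  4.9] 20.32
-76 -75.6 [-0.24  0.1   1.35] [-0.1 -1.   5.7] 20.57
```

View pics/arm5.png

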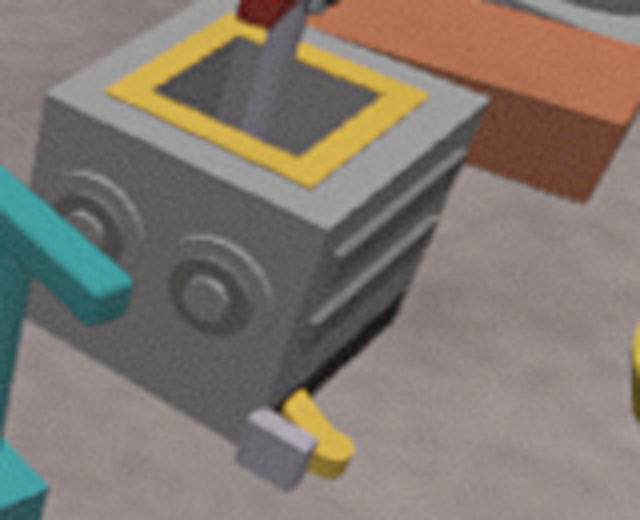

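View pics/wrist5.png

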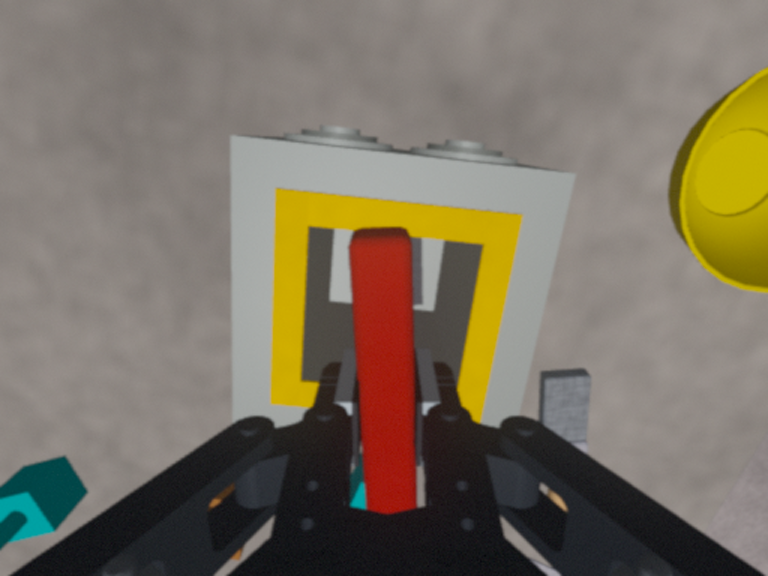

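The moment jumps to 0.4 and then 1.35 Nm at 72–76° of turn, which matches the stop plus play, and the yellow arm at (325,440) lies on the keeper (275,450). I'll ease back within the play, let go and retreat.

Run:
```python
from h import *
S=np.array([.5949,.2598]); z=.1915
def tgt(k): a=np.radians(k); return [*(S+.0012*np.array([np.cos(a),np.sin(a)])),z],O(90+k)
dwell(.3)
goto(*tgt(-70)); dwell(.2)
print(np.round(current_torque(),2),np.round(current_contact_force(),1),np.round(current_ee_pos(),4))
grip(0.6); dwell(.2)
print(current_width(),np.round(current_contact_force(),1))
p=tgt(-70)[0]
move_l([p[0],p[1],.30],velocity=.1)
goto([.45,.15,.40],O(20)); dwell(.3)
print(current_time_s(),np.round(current_contact_force(),1))
for n in("scene","side"):
    c=capture(n); np.savez(n+"6.npz",**c); save(c,n+"6.png",s=1.5)
    W=pts(c); s=np.hypot(W[...,0]-.595,W[...,1]-.26)<.02
    for lo,hi in((.145,.165),(.165,.185),(.185,.2)):
        m=s&(W[...,2]>lo)&(W[...,2]<hi); print(n,lo,m.sum(),(np.nanmean(W[m],0)*1000).round(1))
    h=cv2.cvtColor(c["frame"],cv2.COLOR_RGB2HSV); m=((h[...,0]<6)|(h[...,0]>174))&(h[...,1]>150)&(W[...,2]>.18)&(W[...,2]<.25)
    P=W[m]; t=P[P[:,2]>np.median(P[:,2])-.006]; r=cv2.minAreaRect((t[:,:2]*1000).astype(np.float32)); print("red top",np.percentile(P[:,2],95),r)
c=capture("scene"); save(c,"arm6.png",(330,60,490,240),3.3)
```

```text
[-0.14  0.15  0.17] [-0.6 -0.6  5.4] [0.5953 0.259  0.1918]
0.5998807885220595 [-0.4 -0.4 -0.3]
24.4667 [-0.4 -0.3 -0.5]
scene 0.145 83 [599.3 255.5 155. ]
scene 0.165 73 [600.5 256.  173.9]
scene 0.185 16 [603.3 259.5 190.7]
red top 0.21956743713630408 ((597.3845825195312, 259.1158142089844), (17.076709747314453, 109.0306396484375), 20.776546478271484)
side 0.145 39 [592.6 253.8 155.1]
side 0.165 39 [592.4 253.7 174.8]
side 0.185 19 [590.3 253.  191.3]
red top 0.21892722548596238 ((593.9269409179688, 257.4805908203125), (18.95726203918457, 111.33895111083984), 20.26487922668457)
```

View pics/arm6.png

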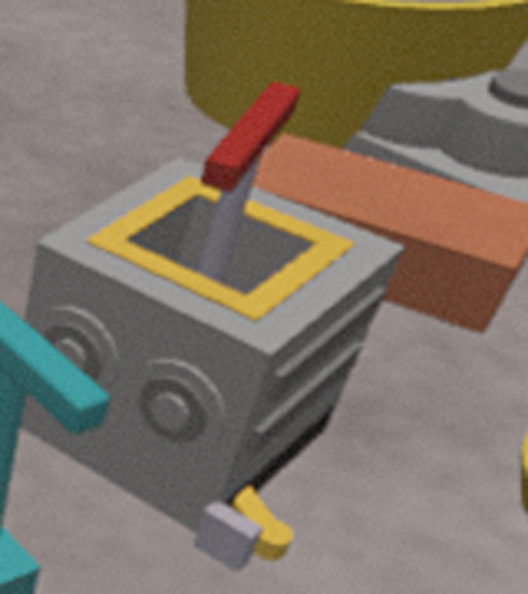

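View pics/side6.png

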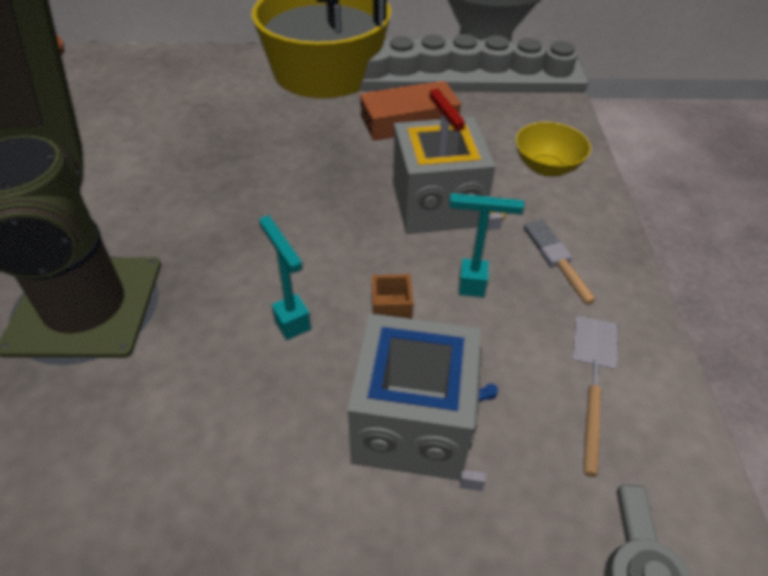

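The key stands upright in the shaft, with its handle at (447,110) in side. The handle top is at 0.219 m, which is floor 0.025 + 0.194 and so fully seated. The yellow arm is at the keeper, the blue arm (488,392) hasn't moved, and the arm is clear.

Run:
```python
from h import *
sign_off(); print(current_time_s())
```

```text
the job is handed in; nothing more can be done
the job is handed in; nothing more can be done
```

I took the red-handled key from its stand, lowered it over the yellow plinth's stem and turned it clockwise until it hit the stop. I then eased back within the play, let go, retreated and handed the job in at about 24.5 s.

**Last checks:**
- **Seating:** the handle top was at 0.219 m (0.219 expected when fully seated), and the key looked upright, with its handle about 2 mm from the stem's axis.
- **Turn:** the moment rose to 1.35 Nm at about 76° of key turn, where the stop plus play was expected. The yellow arm points to the keeper.
- **Blue lock:** the blue arm looks the same as before.
- **Robot:** it was clear of everything, with wrist force near zero.

**Disagreements:** the scene and side views differed by 3–5 mm in x when locating the key, so I used their mean. Insertion and turning still went without side loads. The stem angle was not measured directly after the turn; I judged it from the moment and the arm's position.

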